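# Let a pencil out of the lever-lid pencil box and close it softly

### The arm

A 6-joint arm with a two-finger parallel gripper is mounted at the origin on the work surface. World frame = base frame: x ahead of the robot, y to its left, z up, the work surface at z = 0. Lengths are in m, angles in degrees, forces in N, time in s.
With the tool pointing down it reaches from about 0.3 to 0.75 m from the base axis. Payload 8.5 kg.
Tool frame: the origin (TCP) lies between the finger pads; the fingertips stand ahead of it and the grasp point (between the pads) lies 8 mm behind it (env.tcp_to_tips is the z of the fingertips in the tool frame, in m); z points along the fingers, x is the direction in which the jaws open and shut, and the axes are right-handed (so a half turn about z gives the same grasp; the last joint's range is limited). The gripper opens to 85 mm and grips with 20 to 120 N. Pads are 22 mm wide; open, the fingers measure 114 mm over their backs; the gripper's body (76 mm by 85 mm) begins 54 mm behind the grasp point. The pads swing forward as they close: fully open they stand 13 mm farther back than shut.
Start: joints at [-84.013, 21.807, 74.336, -0, 83.858, -12.336], TCP at [0.173, -0.522, 0.242] pointing down, gripper open.
Joint ranges: [-178.18, 178.18], [-50.72, 133.34], [12.68, 142.11], [-81.47, 261.47], [9.98, 163.14], [-165.26, 165.26]. Speed limits (degrees/s): [136.94, 136.94, 180, 180, 180, 180].

### API

Orientations are given as a 3x3 rotation matrix whose columns are the frame's x, y, z axes.
In Python, from rig import observe, viewer, env gives the robot as it stands.
- The arm moves only by the tool jog_arm, never from a script. Its arguments are lists of equal length, an entry for each row: "dr": the turn, a rotation vector about the tool's x, y, z in rad, a list of three; "slide": the shift along the tool's x, y, z in m, a list of three; "gripper": the opening, from -1 (shut) to 1 (fully open), so that 0 is half open. In form: {"dr": [[rx, ry, rz], ...], "slide": [[dx, dy, dz], ...], "gripper": [gripper, ...]}. A call has exactly 10 rows; each row shifts and turns the commanded pose from where the row before left it, along the tool's axes as they then stand; what a row does not reach is not made up. A row lasts 1/10 s, in which the tool goes at most 50 mm and 8.59 degrees, less where a joint would pass 70% of its speed; a pose out of reach is approached as far as the arm can. A call is refused whole if a number of a shift passes 0.05 or a number of a turn 0.15, either way. A call with a gripper value outside its range is refused whole. The fingers move at their own pace and stop on an object; "force" is the grip in N (left out, the last holds). Time passes only in rows, so rows that do not move let the fingers close, or fill a call up. It gives the time, the measured TCP pose, the force and the opening at its end, in the units of the state.
- observe(): the state, without advancing time (a new reading comes with each control period).
- viewer.get_image(name): name is "scene" or "top"; returns a dict with "pixels" (480x640x3 uint8, blue, green, red), "camera_matrix" (3x3 intrinsics, pixels), "R" (3x3) and "t" (3): a world point X has camera coordinates R X + t. Camera axes: x right, y down, z forward; pixel columns grow to the right and rows downward; lengths in m; the calibration is good to about 2 mm. A picture is of the moment at which its call begins. There is no depth.
- env.close_job(): hands the job in, once; it reports no verdict.
The state is a dict: "time_s": time; "q": joint angles; "qvel": joint speeds; "joint_efforts": joint torques, N m; "position": TCP position; "tool_rot": TCP orientation; "ft_force": force on the tool from outside, world axes, zero at the start; "wrist_torque": the same for the moment, N m; "grip_width": finger opening in m.
Only numpy, scipy, OpenCV 4.12 (cv2) and the standard library are available. Lean on these libraries where they do the work, as an engineer would, in place of code of your own. Each camera call takes 0.05 s, during which the arm holds its last target.

### The job

With a fingertip, press the lever at the side of the navy pencil box right down so that the lid opens fully, and keep it there until the pencil inside has rolled out into the tray at the front. Then let the lever up slowly under the finger, so that the lid comes down gently and does not slam, until the lid is fully shut, and move away clear. Never touch or lift the pencil, and leave the other things on the table where they are.

Things in the scene. Friction and masses are not known exactly. Their poses are not given: they have to be found in the camera images.
- case: Navy plastic pencil box, fixed, 185 (x) x 200 (y) mm, 90 high. Origin on the table under the middle of its tall part (x -60 to 60); z up, -x is its front, facing the robot (yaw varies). Open tray in front, x -60 to -120, walls 35 high, closed in front by a wall. The floor slopes 12 deg down to the front, so a freed pencil rolls to the front wall by itself in under 1 s.
- lever: Aluminium lever, 8 x 10 mm bar outside the box's right (-y) wall. Origin on its pivot line (box frame 0, 0, 45 mm), axes as the box's when up; turns about the box's y. Pressing its pad turns it up to 0.26 rad (stop). Takes some 3 to 6 N all the way down. Let go, it springs back up and slams the lid. A thin rod behind links it to the lid.
- pad (a point): Centre of the top of the lever's flat pad (40 x 44 mm, 6 thick), where to press: box frame x -150, y -128, 65 mm above the table when up; sinks 39 mm, under 6 mm sideways. At least 25 mm free all round. The opening lid's lip swings out to x -75 mm and up to 175 mm high, right edge at y -100: keep the gripper's body clear.
- lid (a joint): Lid angle, rad: 0 shut, about 0.75 fully open. Pale grey top 125 x 200 mm, navy front lip 56 mm deep that keeps the pencil in; hinged along the top of the back wall (box frame x 60, z 88 mm). Linked rigidly to the lever: lid angle = 2.9 x lever angle; the pad moving at 50 mm/s turns the lid at 1 rad/s. Shutting faster than 1.5 rad/s is a slam.
- pencil: Round wooden pencil, 150 mm long, 8 mm thick, lying across the box (along its y) inside, behind the lid's lip. Origin at its middle on its axis. When let out it comes to rest in the tray at about x = -116 mm in the box's frame, some 22 mm above the table.
- stapler: Bystander: aluminium stapler, 125 x 36 x 50 mm, to the right of the lever, loose. Origin under its centre.
- eraser: Bystander: white eraser, 22 x 45 x 12 mm, in front of the tray, loose. Origin under its centre.
- pencil2: Bystander: another wooden pencil, 150 mm long, 8 mm thick, lying on the table to the left of the box, loose. Origin at its middle.
- mug: Bystander: white ceramic mug, 80 mm wide, 90 mm high, far to one side, loose. Origin under its centre.
- sharpener: Bystander: grey desk pencil sharpener with a crank, 60 x 50 x 88 mm, far to one side, loose. Origin under its centre.

How it is judged:
By the outcome, as a careful person would: the job done as asked, in the order asked, and still so for the second after the job is handed in, with the robot touching nothing.
It also fails if it takes over 38 s, if anything falls off the work surface, if the arm or the gripper's body presses on something with over 40 N, if the wrist force passes 120 N, or if a joint passes its speed limit or range.

## Working session

There is one attempt and no reset: what is moved stays moved. The work goes in short steps, Python scripts to look and compute and a tool call to move; the robot and the scene stay as the last step left them, time stands still between calls to the robot, and variables do not carry over. Pictures are saved under pics/ and viewed, and the job is handed in when it is done.

Besides the shell and the picture viewer there is one more tool, called after "Request:" as name(argument=value, ...) on one line, values as JSON. jog_arm: Moves the arm, as the interface text tells. Its arguments: {"type":"object","properties":{"dr":{"type":"array","items":{"type":"array","items":{"type":"number"}}},"slide":{"type":"array","items":{"type":"array","items":{"type":"number"}}},"gripper":{"type":"array","items":{"type":"number"}},"force":{"type":"number"}},"required":["dr","slide","gripper"]}

```bash
mkdir -p pics; ls; python3 - <<'E'
from rig import observe, viewer, env
import cv2
s=observe()
for k in s: print(k,s[k])
print(env.tcp_to_tips)
for n in("scene","top"):
    d=viewer.get_image(n); cv2.imwrite(f"pics/{n}0.png",d["pixels"]); print(n,d["camera_matrix"],d["R"],d["t"])
E
```

```text
pics
time_s 0.0
q [-8.40115282e+01  2.18387912e+01  7.43845701e+01 -8.69219710e-04
  8.38573761e+01 -1.23376891e+01]
qvel [-0.04259756  0.04052186 -0.10130001 -0.03158483 -0.03293496  0.03716993]
joint_efforts [ 9.54907337e-04 -4.48466706e+01 -2.31270772e+01 -1.72111236e-04
  4.85161494e-03  6.96609789e-06]
position [ 0.17288139 -0.52183014  0.24173345]
tool_rot [[ 3.14427365e-01 -9.49281521e-01 -1.62013937e-04]
 [-9.49280532e-01 -3.14427276e-01  1.39987026e-03]
 [-1.37981257e-03 -2.86360840e-04 -9.99999007e-01]]
ft_force [ 0.80108734  1.0440923  -0.08153407]
wrist_torque [-0.0041809   0.01214489  0.00951381]
grip_width 0.08524111562623411
0.011
scene [[574.56143447   0.         325.57974877]
 [  0.         574.56143447 229.84649063]
 [  0.           0.           1.        ]] [[-0.65259348  0.75770434  0.00242683]
 [ 0.51226109  0.44355427 -0.73542381]
 [-0.55831024 -0.47868961 -0.67760307]] [ 0.36032687 -0.23007928  1.68085977]
top [[462.63233965   0.         310.09067068]
 [  0.         462.63233965 244.51800691]
 [  0.           0.           1.        ]] [[ 0.06497019 -0.99788268  0.00300543]
 [-0.97112522 -0.06392032 -0.22984776]
 [ 0.22955321  0.01201461 -0.97322195]] [-0.03401109  0.58306272  1.0591788 ]
```

View pics/scene0.png

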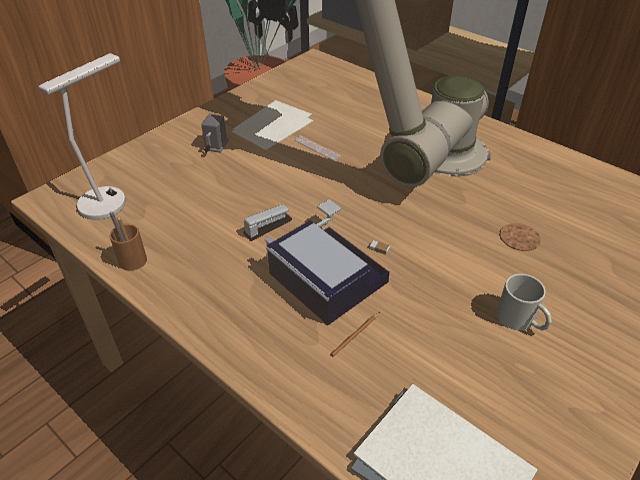

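View pics/top0.png

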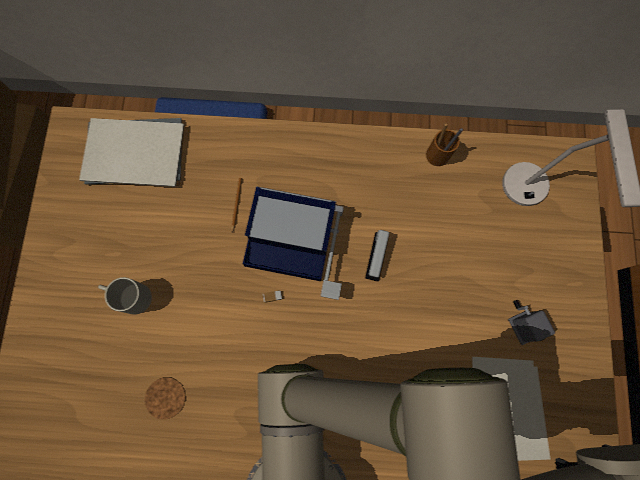

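```bash
python3 - <<'E'
import cv2
a=cv2.imread("pics/top0.png")[175:315,225:405]; cv2.imwrite("pics/top0c.png",cv2.resize(a,None,fx=4.2,fy=4.2,interpolation=cv2.INTER_CUBIC))
a=cv2.imread("pics/scene0.png")[190:330,230:410]; cv2.imwrite("pics/scene0c.png",cv2.resize(a,None,fx=4.2,fy=4.2,interpolation=cv2.INTER_CUBIC))
E
```

```text
(no output)
```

View pics/top0c.png

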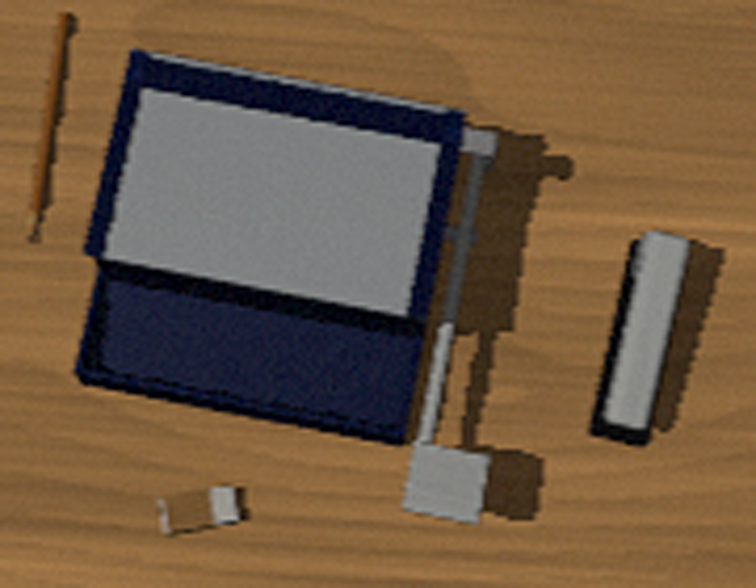

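View pics/scene0c.png

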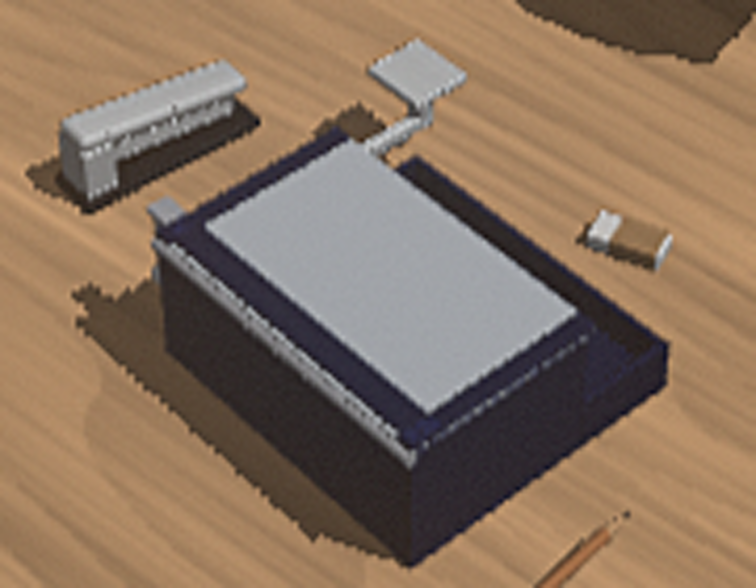

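```bash
cat > h.py <<'E'
import numpy as np
C={'scene':(np.array([[574.56143447,0,325.57974877],[0,574.56143447,229.84649063],[0,0,1]]),np.array([[-0.65259348,0.75770434,0.00242683],[0.51226109,0.44355427,-0.73542381],[-0.55831024,-0.47868961,-0.67760307]]),np.array([0.36032687,-0.23007928,1.68085977])),
'top':(np.array([[462.63233965,0,310.09067068],[0,462.63233965,244.51800691],[0,0,1]]),np.array([[0.06497019,-0.99788268,0.00300543],[-0.97112522,-0.06392032,-0.22984776],[0.22955321,0.01201461,-0.97322195]]),np.array([-0.03401109,0.58306272,1.0591788]))}
def ray(n,u,v):
    K,R,t=C[n]; return -R.T@t, R.T@np.linalg.solve(K,[u,v,1.])
def at(n,u,v,z):
    o,d=ray(n,u,v); return o+d*(z-o[2])/d[2]
def proj(n,X):
    K,R,t=C[n]; p=K@(R@X+t); return p[:2]/p[2]
def tri(a,b):
    A=[];y=[]
    for n,p in (('top',a),('scene',b)):
        o,d=ray(n,*p); d=d/np.linalg.norm(d); P=np.eye(3)-np.outer(d,d); A.append(P); y.append(P@o)
    return np.linalg.lstsq(np.vstack(A),np.hstack(y),rcond=None)[0]
E
python3 - <<'E'
from h import *
T=lambda x,y:(225+x/4.2-.4,175+y/4.2-.4)
S=lambda x,y:(230+x/4.2-.4,190+y/4.2-.4)
print('pad tri',tri(T(446.5,483),S(418,72.5)))
print('pad top z65',at('top',*T(446.5,483),.065),'scene',at('scene',*S(418,72.5),.065))
from scipy.optimize import least_squares
obs=[('top',T(80,380),(-.12,.1,.035)),('top',T(405,443),(-.12,-.1,.035)),('scene',S(410,565),(.06,.1,0)),('scene',S(668,345),(-.12,.1,.035)),
('top',T(446.5,483),(-.15,-.128,.065)),('scene',S(418,72.5),(-.15,-.128,.065))]
def W(p,b):
    c,s=np.cos(p[2]),np.sin(p[2]); return np.array([p[0]+c*b[0]-s*b[1],p[1]+s*b[0]+c*b[1],b[2]])
f=lambda p:np.hstack([proj(n,W(p,b))-np.array(uv) for n,uv,b in obs])
r=least_squares(f,[.5,0,0]); print(r.x,np.degrees(r.x[2])); print(r.fun.reshape(-1,2).round(1))
print('pad',W(r.x,(-.15,-.128,.065)), 'pivot',W(r.x,(0,-.128,.045)))
# stapler top ends, eraser
for p in [(640,235),(690,240),(605,430),(650,440)]: print('stapler',at('top',*T(*p),.05))
print('eraser',at('top',*T(240,500),.006))
E
```

```text
pad tri [ 0.47779634 -0.05274161  0.06405878]
pad top z65 [ 0.47760572 -0.0526195   0.065     ] scene [ 0.47869108 -0.05212088  0.065     ]
[ 0.63957718  0.05374896 -0.12857894] -7.367030738626659
[[-0.8 -1.9]
 [ 0.8 -1.6]
 [ 1.1 -0.1]
 [-0.2 -0.5]
 [ 0.5  1.4]
 [ 0.6 -1.2]]
pad [ 0.47440262 -0.05396067  0.065     ] pivot [ 0.62316438 -0.07319441  0.045     ]
stapler [ 0.63496946 -0.15984927  0.05      ]
stapler [ 0.63385045 -0.189585    0.05      ]
stapler [ 0.51653744 -0.1432996   0.05      ]
stapler [ 0.51238863 -0.16954409  0.05      ]
eraser [0.46751251 0.06769387 0.006     ]
```

Request:
jog_arm(dr=[[0, 0, 0], [0, 0, 0], [0, 0, 0], [0, 0, 0], [0, 0, 0], [0, 0, 0], [0, 0, 0], [0, 0, 0], [0, 0, 0], [0, 0, 0]], slide=[[-0.0175, -0.0218, 0], [-0.0175, -0.0218, 0], [-0.0175, -0.0218, 0], [-0.0175, -0.0218, 0], [-0.0175, -0.0218, 0], [-0.0175, -0.0218, 0], [-0.0175, -0.0218, 0], [-0.0175, -0.0218, 0], [-0.0175, -0.0218, 0], [-0.0175, -0.0218, 0]], gripper=[-1, -1, -1, -1, -1, -1, -1, -1, -1, -1], force=40)

```text
time_s: 1.1
position: [0.3252, -0.2863, 0.2421]
tool_rot: [[0.314, -0.949, -0.0], [-0.949, -0.314, 0.0], [-0.001, 0.0, -1.0]]
ft_force: [-0.0, -0.2, -0.1]
grip_width: 0.0001
```

Request:
jog_arm(dr=[[0, 0, 0], [0, 0, 0], [0, 0, 0], [0, 0, 0], [0, 0, 0], [0, 0, 0], [0, 0, 0], [0, 0, 0], [0, 0, 0], [0, 0, 0]], slide=[[-0.0175, -0.0218, 0], [-0.0175, -0.0218, 0], [-0.0175, -0.0218, 0], [-0.0175, -0.0218, 0], [-0.0175, -0.0218, 0], [-0.0175, -0.0218, 0], [-0.0175, -0.0218, 0], [-0.0175, -0.0218, 0], [-0.0175, -0.0218, 0], [-0.0175, -0.0218, 0]], gripper=[-1, -1, -1, -1, -1, -1, -1, -1, -1, -1])

```text
time_s: 2.1
position: [0.4771, -0.0516, 0.2421]
tool_rot: [[0.314, -0.949, -0.001], [-0.949, -0.314, 0.0], [-0.0, 0.0, -1.0]]
ft_force: [0.4, -1.2, -1.1]
grip_width: -0.0002
```

Request:
jog_arm(dr=[[0, 0, 0.05], [0, 0, 0.05], [0, 0, 0.05], [0, 0, 0.05], [0, 0, 0.05], [0, 0, 0.05], [0, 0, 0.05], [0, 0, 0.05], [0, 0, 0.05], [0, 0, 0]], slide=[[0, 0, 0.012], [0, 0, 0.012], [0, 0, 0.012], [0, 0, 0.012], [0, 0, 0.012], [0, 0, 0.012], [0, 0, 0.012], [0, 0, 0.012], [0, 0, 0.012], [0, 0, 0]], gripper=[-1, -1, -1, -1, -1, -1, -1, -1, -1, -1])

```text
time_s: 3.1
position: [0.476, -0.0525, 0.133]
tool_rot: [[-0.13, -0.991, -0.003], [-0.991, 0.13, 0.001], [-0.001, 0.003, -1.0]]
ft_force: [-0.7, 0.5, -0.4]
grip_width: -0.0002
```

```bash
python3 - <<'E'
from rig import observe, viewer, env
import cv2
s=observe()
for k in ['time_s','position','tool_rot','ft_force','grip_width','q']: print(k,s[k])
print(env.tcp_to_tips)
from h import *
for n in("scene","top"):
    d=viewer.get_image(n); cv2.imwrite(f"pics/{n}1.png",d["pixels"])
a=cv2.imread("pics/top1.png")[175:315,225:405]; A=cv2.resize(a,None,fx=4.2,fy=4.2,interpolation=cv2.INTER_CUBIC)
a=cv2.imread("pics/scene1.png")[120:260,230:410]; B=cv2.resize(a,None,fx=4.2,fy=4.2,interpolation=cv2.INTER_CUBIC)
cv2.imwrite("pics/t1c.png",A);cv2.imwrite("pics/s1c.png",B)
E
```

```text
time_s 3.1
position [ 0.47597674 -0.05251748  0.13297821]
tool_rot [[-1.30311755e-01 -9.91467895e-01 -3.20307734e-03]
 [-9.91472788e-01  1.30308604e-01  1.17436086e-03]
 [-7.46952557e-04  3.32879705e-03 -9.99994181e-01]]
ft_force [-0.74691464  0.52608638 -0.35493625]
grip_width -0.00015908834078946676
q [-2.04994742e+01  2.16483606e+01  9.50947162e+01 -1.39106861e-03
  6.34523883e+01  7.69886883e+01]
0.011
```

View pics/t1c.png

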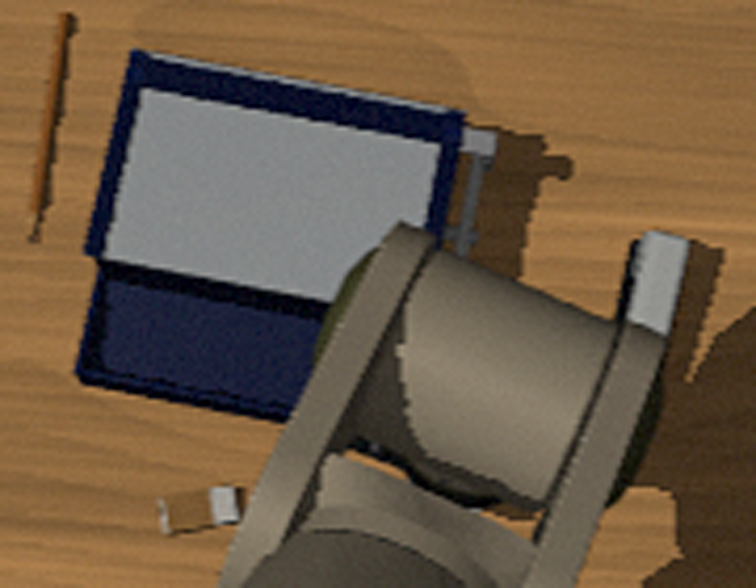

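View pics/s1c.png

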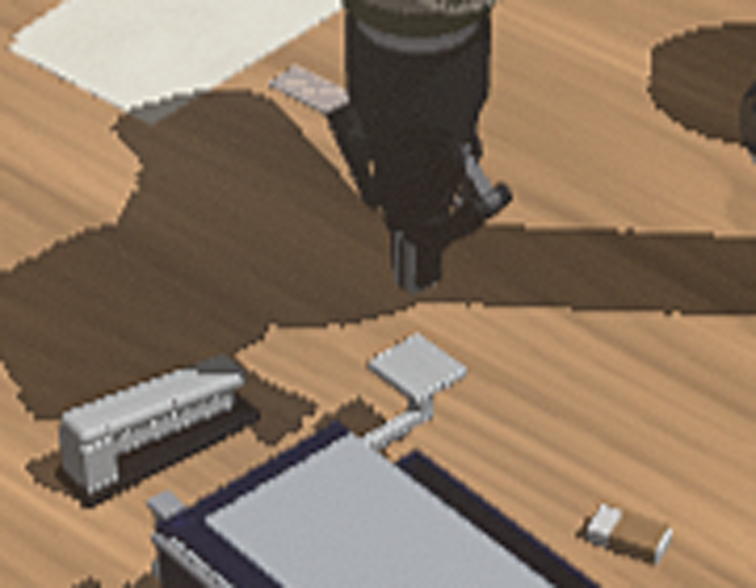

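Request:
jog_arm(dr=[[0, 0, 0], [0, 0, 0], [0, 0, 0], [0, 0, 0], [0, 0, 0], [0, 0, 0], [0, 0, 0], [0, 0, 0], [0, 0, 0], [0, 0, 0]], slide=[[0, 0, 0.006], [0, 0, 0.006], [0, 0, 0.006], [0, 0, 0.006], [0, 0, 0.006], [0, 0, 0.006], [0, 0, 0.006], [0, 0, 0.006], [0, 0, 0.004], [0, 0, 0.003]], gripper=[-1, -1, -1, -1, -1, -1, -1, -1, -1, -1])

```text
time_s: 4.2
position: [0.4768, -0.0528, 0.0789]
tool_rot: [[-0.13, -0.992, -0.0], [-0.992, 0.13, 0.0], [-0.0, 0.0, -1.0]]
ft_force: [0.7, 0.1, 0.5]
grip_width: 0.0002
```

Request:
jog_arm(dr=[[0, 0, 0], [0, 0, 0], [0, 0, 0], [0, 0, 0], [0, 0, 0], [0, 0, 0], [0, 0, 0], [0, 0, 0], [0, 0, 0], [0, 0, 0]], slide=[[0, 0, 0.002], [0, 0, 0.002], [0, 0, 0.002], [0, 0, 0.002], [0, 0, 0.002], [0, 0, 0.002], [0, 0, 0.002], [0, 0, 0.002], [0, 0, 0.002], [0, 0, 0.002]], gripper=[-1, -1, -1, -1, -1, -1, -1, -1, -1, -1])

```text
time_s: 5.2
position: [0.4766, -0.0527, 0.0591]
tool_rot: [[-0.13, -0.992, -0.0], [-0.992, 0.13, 0.0], [-0.0, 0.0, -1.0]]
ft_force: [-3.9, 1.0, 3.5]
grip_width: 0.0
```

```bash
cat > look.py <<'E'
import sys,cv2
from rig import observe, viewer
k=sys.argv[1]
s=observe()
for q in ['time_s','position','ft_force']: print(q,s[q])
d=viewer.get_image("scene")["pixels"]; 
a=d[170:330,220:420]; cv2.imwrite(f"pics/s{k}.png",cv2.resize(a,None,fx=4,fy=4,interpolation=cv2.INTER_CUBIC)[:600])
d=viewer.get_image("top")["pixels"]; 
a=d[175:315,225:405]; cv2.imwrite(f"pics/t{k}.png",cv2.resize(a,None,fx=4.2,fy=4.2,interpolation=cv2.INTER_CUBIC))
E
python3 look.py 2
```

```text
time_s 5.2
position [ 0.47662778 -0.05272012  0.05909071]
ft_force [-3.86768711  1.03943671  3.50607976]
```

View pics/s2.png

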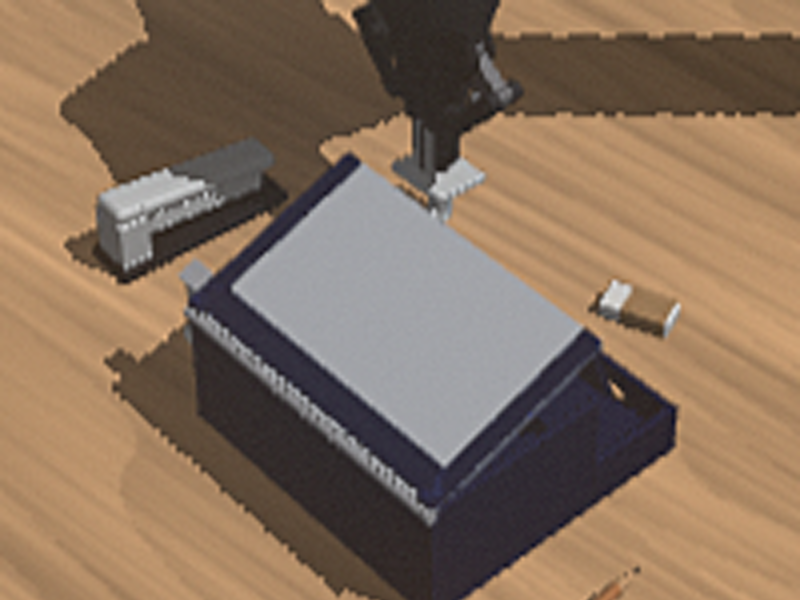

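Request:
jog_arm(dr=[[0, 0, 0], [0, 0, 0], [0, 0, 0], [0, 0, 0], [0, 0, 0], [0, 0, 0], [0, 0, 0], [0, 0, 0], [0, 0, 0], [0, 0, 0]], slide=[[0, 0, 0.002], [0, 0, 0.002], [0, 0, 0.002], [0, 0, 0.002], [0, 0, 0.002], [0, 0, 0.002], [0, 0, 0.002], [0, 0, 0.001], [0, 0, 0.001], [0, 0, 0.001]], gripper=[-1, -1, -1, -1, -1, -1, -1, -1, -1, -1])

```text
time_s: 6.3
position: [0.4772, -0.0528, 0.0424]
tool_rot: [[-0.13, -0.992, 0.001], [-0.992, 0.13, -0.0], [0.0, -0.001, -1.0]]
ft_force: [0.4, 1.9, 4.7]
grip_width: -0.0002
```

```bash
python3 look.py 3
```

```text
time_s 6.3
position [ 0.47715979 -0.05284713  0.0423885 ]
ft_force [0.42172045 1.88763396 4.69240352]
```

View pics/s3.png

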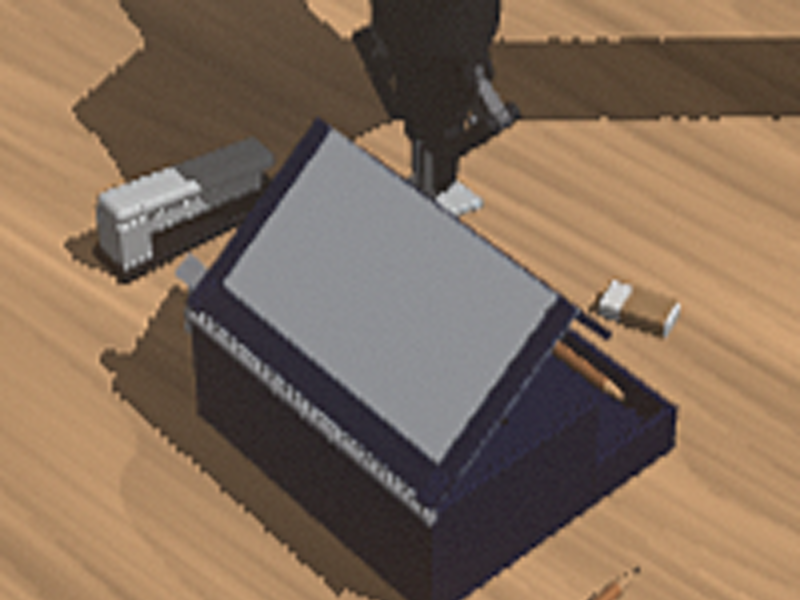

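View pics/t3.png

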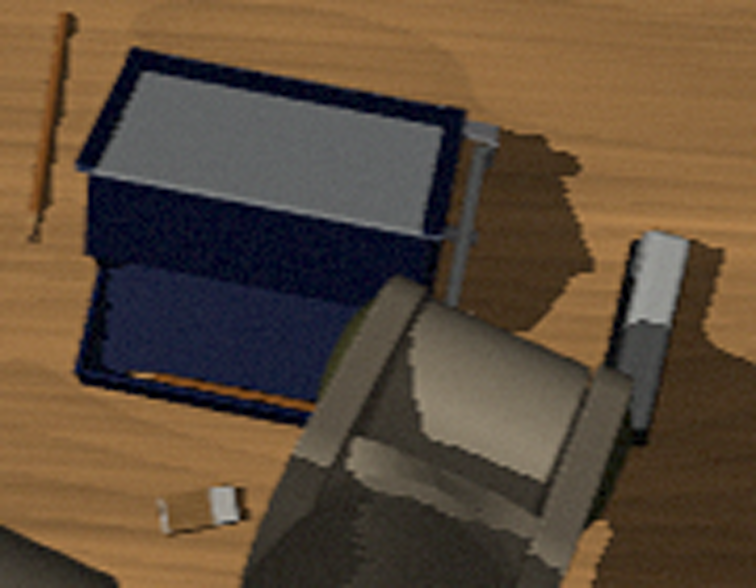

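The lid is nearly open and the pencil is already at the tray's front wall (top crop, about (140,375) to (315,405)). Pressing on gently to the stop.

Request:
jog_arm(dr=[[0, 0, 0], [0, 0, 0], [0, 0, 0], [0, 0, 0], [0, 0, 0], [0, 0, 0], [0, 0, 0], [0, 0, 0], [0, 0, 0], [0, 0, 0]], slide=[[0, 0, 0.0005], [0, 0, 0.0005], [0, 0, 0.0005], [0, 0, 0.0005], [0, 0, 0.0005], [0, 0, 0], [0, 0, 0], [0, 0, 0], [0, 0, 0], [0, 0, 0]], gripper=[-1, -1, -1, -1, -1, -1, -1, -1, -1, -1])

```text
time_s: 7.4
position: [0.4768, -0.0529, 0.0399]
tool_rot: [[-0.13, -0.992, 0.0], [-0.992, 0.13, -0.0], [0.0, -0.0, -1.0]]
ft_force: [2.6, -0.2, 4.9]
grip_width: 0.0001
```

```bash
python3 look.py 4
```

```text
time_s 7.4
position [ 0.4768373  -0.05287625  0.03987586]
ft_force [ 2.55918111 -0.16715373  4.90881434]
```

Request:
jog_arm(dr=[[0, 0, 0], [0, 0, 0], [0, 0, 0], [0, 0, 0], [0, 0, 0], [0, 0, 0], [0, 0, 0], [0, 0, 0], [0, 0, 0], [0, 0, 0]], slide=[[0, 0, 0.0005], [0, 0, 0.0005], [0, 0, 0.0005], [0, 0, 0], [0, 0, 0], [0, 0, 0], [0, 0, 0], [0, 0, 0], [0, 0, 0], [0, 0, 0]], gripper=[-1, -1, -1, -1, -1, -1, -1, -1, -1, -1])

```text
time_s: 8.5
position: [0.4768, -0.0528, 0.0385]
tool_rot: [[-0.13, -0.992, 0.0], [-0.992, 0.13, -0.0], [0.0, -0.0, -1.0]]
ft_force: [0.8, -0.8, 8.0]
grip_width: 0.0001
```

```bash
python3 look.py 5
```

```text
time_s 8.5
position [ 0.47680097 -0.05282624  0.03845443]
ft_force [ 0.77014458 -0.75593836  7.97939445]
```

View pics/t5.png

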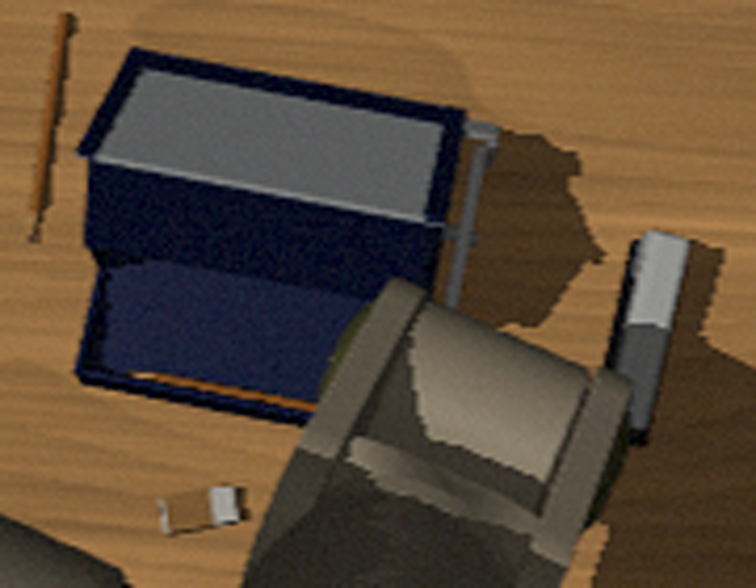

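View pics/s5.png

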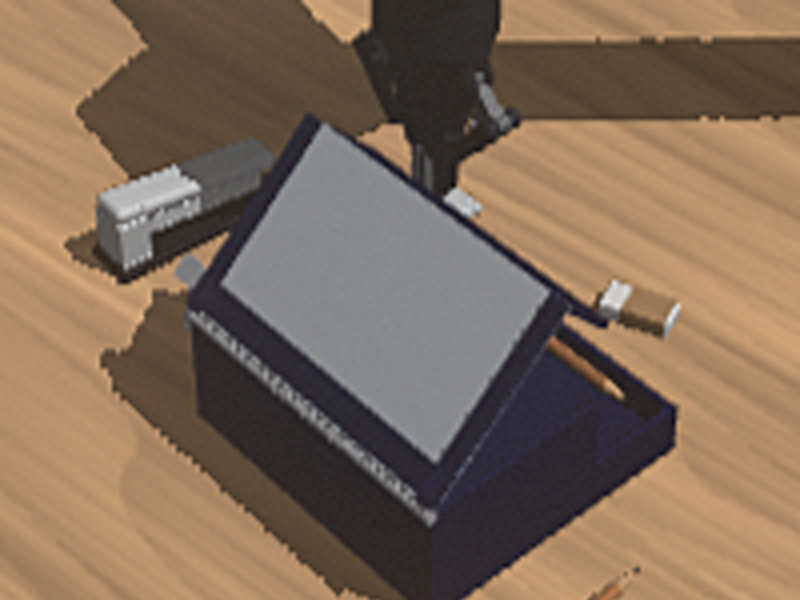

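Force has begun to rise (8 N); I'll check that this is the stop.

Request:
jog_arm(dr=[[0, 0, 0], [0, 0, 0], [0, 0, 0], [0, 0, 0], [0, 0, 0], [0, 0, 0], [0, 0, 0], [0, 0, 0], [0, 0, 0], [0, 0, 0]], slide=[[0, 0, 0.0005], [0, 0, 0.0005], [0, 0, 0], [0, 0, 0], [0, 0, 0], [0, 0, 0], [0, 0, 0], [0, 0, 0], [0, 0, 0], [0, 0, 0]], gripper=[-1, -1, -1, -1, -1, -1, -1, -1, -1, -1])

```text
time_s: 9.6
position: [0.4769, -0.0528, 0.0381]
tool_rot: [[-0.13, -0.992, 0.001], [-0.992, 0.13, -0.0], [0.0, -0.001, -1.0]]
ft_force: [-1.3, 0.6, 15.4]
grip_width: 0.0001
```

```bash
python3 look.py 6; python3 - <<'E'
import cv2,numpy as np
a=cv2.imread('pics/t5.png').astype(int);b=cv2.imread('pics/t6.png').astype(int)
print(np.abs(a-b).max(), (np.abs(a-b).max(2)>40).sum())
E
```

```text
time_s 9.6
position [ 0.47692272 -0.05284358  0.03807003]
ft_force [-1.34314692  0.62508422 15.43232229]
73 299
```

Request:
jog_arm(dr=[[0, 0, 0], [0, 0, 0], [0, 0, 0], [0, 0, 0], [0, 0, 0], [0, 0, 0], [0, 0, 0], [0, 0, 0], [0, 0, 0], [0, 0, 0]], slide=[[0, 0, -0.0008], [0, 0, -0.0015], [0, 0, -0.0015], [0, 0, -0.0015], [0, 0, -0.0015], [0, 0, -0.0015], [0, 0, -0.0015], [0, 0, -0.0015], [0, 0, -0.0015], [0, 0, -0.0015]], gripper=[-1, -1, -1, -1, -1, -1, -1, -1, -1, -1])

```text
time_s: 10.7
position: [0.4763, -0.0526, 0.0516]
tool_rot: [[-0.13, -0.992, -0.001], [-0.992, 0.13, 0.0], [-0.0, 0.001, -1.0]]
ft_force: [-4.6, -1.3, 3.2]
grip_width: 0.0002
```

Request:
jog_arm(dr=[[0, 0, 0], [0, 0, 0], [0, 0, 0], [0, 0, 0], [0, 0, 0], [0, 0, 0], [0, 0, 0], [0, 0, 0], [0, 0, 0], [0, 0, 0]], slide=[[0, 0, -0.0015], [0, 0, -0.0015], [0, 0, -0.0015], [0, 0, -0.0015], [0, 0, -0.0015], [0, 0, -0.0015], [0, 0, -0.0015], [0, 0, -0.0015], [0, 0, -0.0015], [0, 0, -0.0015]], gripper=[-1, -1, -1, -1, -1, -1, -1, -1, -1, -1])

```text
time_s: 11.7
position: [0.477, -0.0527, 0.0668]
tool_rot: [[-0.13, -0.992, 0.001], [-0.992, 0.13, 0.0], [-0.0, -0.001, -1.0]]
ft_force: [-2.0, 2.1, 4.2]
grip_width: -0.0002
```

```bash
python3 look.py 7
```

```text
time_s 11.7
position [ 0.47700318 -0.05274208  0.06680663]
ft_force [-1.99988431  2.07417461  4.16261719]
```

View pics/s7.png

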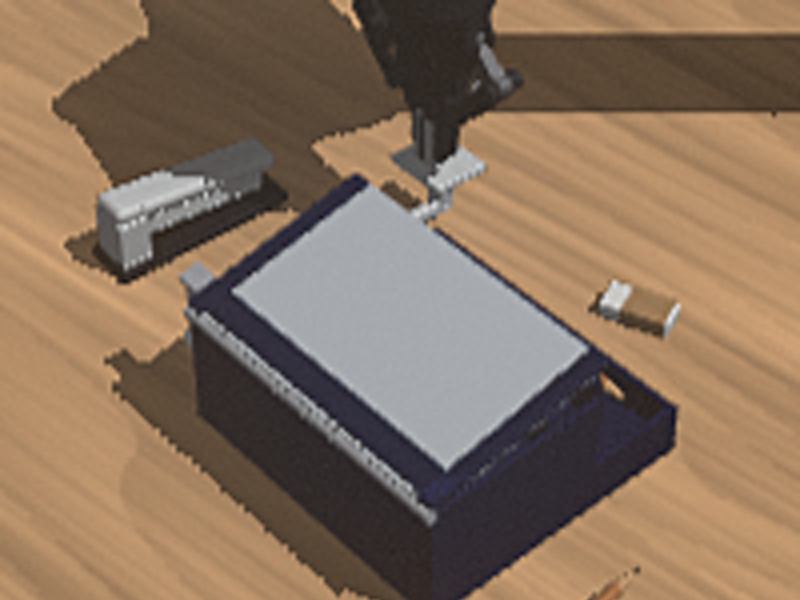

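The finger is still on the pad and the lid is nearly shut, with the pencil's tip visible in the tray at (612,387).

Request:
jog_arm(dr=[[0, 0, 0], [0, 0, 0], [0, 0, 0], [0, 0, 0], [0, 0, 0], [0, 0, 0], [0, 0, 0], [0, 0, 0], [0, 0, 0], [0, 0, 0]], slide=[[0, 0, -0.001], [0, 0, -0.001], [0, 0, -0.001], [0, 0, -0.001], [0, 0, -0.001], [0, 0, -0.001], [0, 0, -0.001], [0, 0, -0.001], [0, 0, -0.001], [0, 0, -0.001]], gripper=[-1, -1, -1, -1, -1, -1, -1, -1, -1, -1])

```text
time_s: 12.8
position: [0.4763, -0.0528, 0.0765]
tool_rot: [[-0.13, -0.992, -0.001], [-0.992, 0.13, 0.0], [0.0, 0.001, -1.0]]
ft_force: [0.2, 1.1, 0.3]
grip_width: -0.0002
```

Request:
jog_arm(dr=[[0, 0, 0], [0, 0, 0], [0, 0, 0], [0, 0, 0], [0, 0, 0], [0, 0, 0], [0, 0, 0], [0, 0, 0], [0, 0, 0], [0, 0, 0]], slide=[[0, 0, -0.001], [0, 0, -0.001], [0, 0, -0.001], [0, 0, -0.001], [0, 0, -0.001], [0, 0, -0.001], [0, 0, -0.001], [0, 0, -0.001], [0, 0, -0.001], [0, 0, -0.001]], gripper=[-1, -1, -1, -1, -1, -1, -1, -1, -1, -1])

```text
time_s: 13.8
position: [0.4767, -0.0528, 0.0867]
tool_rot: [[-0.13, -0.992, -0.0], [-0.992, 0.13, 0.0], [-0.0, 0.0, -1.0]]
ft_force: [0.7, 0.1, -0.8]
grip_width: 0.0001
```

Request:
jog_arm(dr=[[0, 0, 0], [0, 0, 0], [0, 0, 0], [0, 0, 0], [0, 0, 0], [0, 0, 0], [0, 0, 0], [0, 0, 0], [0, 0, 0], [0, 0, 0]], slide=[[0, 0, -0.01], [0, 0, -0.015], [0, 0, -0.015], [0, 0, -0.015], [0, 0, -0.015], [0, 0, -0.015], [0, 0, -0.015], [0, 0, -0.015], [0, 0, -0.015], [0, 0, -0.01]], gripper=[-1, -1, -1, -1, -1, -1, -1, -1, -1, -1])

```text
time_s: 14.8
position: [0.4769, -0.0528, 0.2283]
tool_rot: [[-0.13, -0.992, 0.002], [-0.992, 0.13, -0.001], [0.0, -0.002, -1.0]]
ft_force: [-0.1, -0.0, -0.6]
grip_width: 0.0003
```

Request:
jog_arm(dr=[[0, 0, 0], [0, 0, 0], [0, 0, 0], [0, 0, 0], [0, 0, 0], [0, 0, 0], [0, 0, 0], [0, 0, 0], [0, 0, 0], [0, 0, 0]], slide=[[0.02, 0.01, 0], [0.02, 0.01, 0], [0.02, 0.01, 0], [0.02, 0.01, 0], [0.02, 0.01, 0], [0.02, 0.01, 0], [0.02, 0.01, 0], [0.02, 0.01, 0], [0.02, 0.01, 0], [0, 0, 0]], gripper=[-1, -1, -1, -1, -1, -1, -1, -1, -1, -1])

```text
time_s: 15.8
position: [0.3633, -0.221, 0.2269]
tool_rot: [[-0.133, -0.991, -0.0], [-0.991, 0.133, -0.0], [0.0, 0.0, -1.0]]
ft_force: [-0.1, 0.2, -0.2]
grip_width: 0.0002
```

```bash
python3 look.py 8
```

```text
time_s 15.8
position [ 0.36326735 -0.22100381  0.22689841]
ft_force [-0.10888211  0.2203218  -0.24463884]
```

View pics/s8.png

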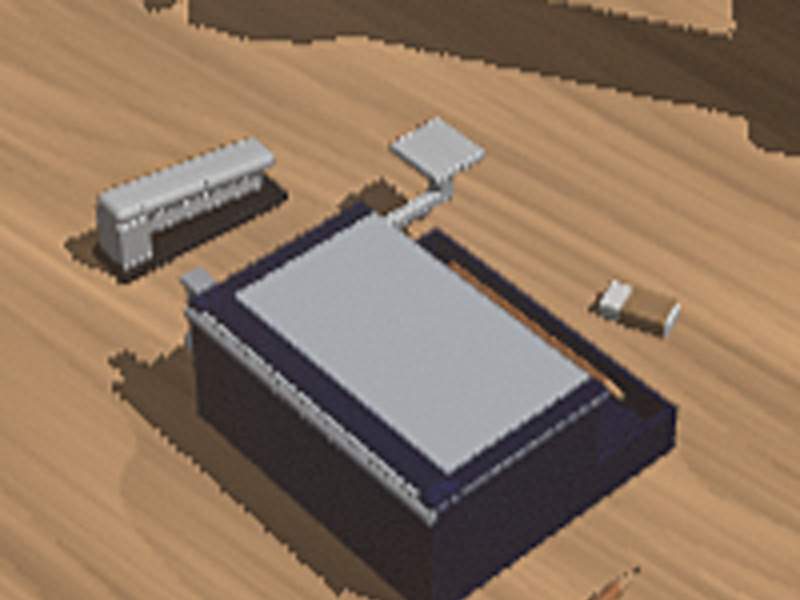

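View pics/t8.png

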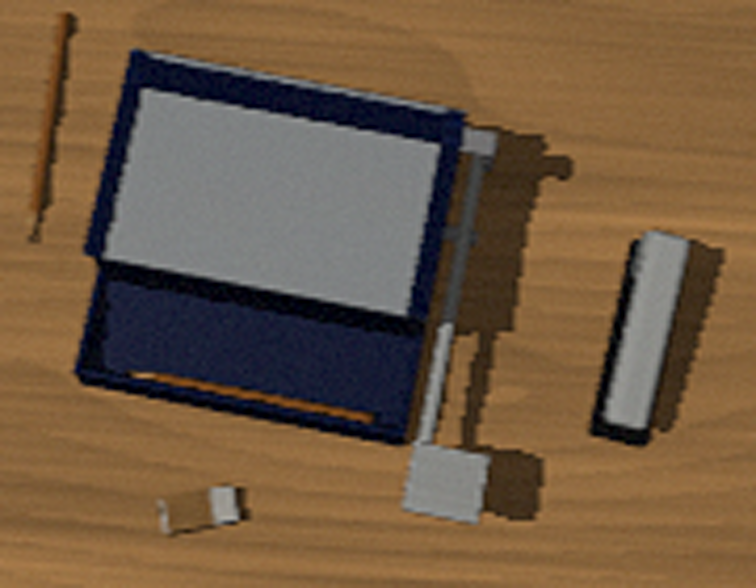

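The lid is fully shut and matches the first picture. The pencil lies at the tray's front wall, (130,375) to (375,418), and the stapler, eraser and second pencil haven't moved. Handing in.

```bash
python3 -c "
from rig import env
print(env.close_job())"
```

```text
the job is handed in; nothing more can be done
None
```

The pencil is out in the tray and the lid is fully shut again. I handed the job in at about 16 s of the 38 s allowed.

- **Opening:** I pressed the lever pad with the closed fingertips until it met its stop. The force rose from about 5 N to 15 N with almost no further travel. The pencil had already rolled to the front wall of the tray by then.
- **Closing:** I let the lever up at about 15 mm/s, then 10 mm/s near the top. That turns the lid at about 0.2 to 0.3 rad/s, well under the 1.5 rad/s slam limit. The finger stayed on the pad until the force fell to zero at the pad's full height, and then the arm moved away.
- **Last checks:** The lid and lever look as they did in the first picture, and the pencil lies along the tray's front wall. The stapler, eraser and second pencil look unmoved, and the wrist force is about zero. The mug and sharpener were outside the final image crops, but the arm stayed well above or away from them.

No check failed or disagreed. The full opening was judged from the force rise at the stop and by eye in the images; I did not measure the lid angle itself.

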